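# Reset the filter counter of a studio dust cleaner

### The job

A fresh filter is in the tray of the white dust cleaner and its change-filter counter has to be reset, which works only with the tray open. First pull the filter tray out to its stop, then take the red-handled stylus out of the wooden tool rack, reach with its point down through the small ringed hole in the cleaner's top and press the recessed orange button fully down. Finish while still holding it down with the stylus in the gripper, the tray still out; do not shift the marker, the eraser or the two paint jars by the paint tin.

Things in the scene. Friction and masses are not known exactly. Their poses are not given: they have to be found in the camera images.
- cleaner: White box-shaped dust cleaner, fixed; 190 mm deep (x), 184 wide (y), grey roof 84 mm high, side walls 86. Origin: centre of its underside, on the desk; x points to its back, z up; tray in its front face (x = -95 mm). Roof: dark slotted grille at the rear; in front the ringed hole on the right (robot's view), a flat white round touch key (not part of the job) on the left.
- filter_tray (a joint): How far the dark grey tray is out, in m: 0 shut (starts up to 0.015 open), 0.070 at its stop. Slides level along the cleaner's -x, 1.5 N friction, stays where left. Until it is over 0.060 out, its white pleated filter lies between the roof hole and the button and blocks the stylus.
- tray_pull (a point): Middle of the bar of the tray's D-shaped pull (moves with the tray): dark grey bar 10 mm thick along the cleaner's x, 76 long along y, 14 high, centre 66 mm above the desk and about 42 mm before the tray's front face; gap behind the bar 37 mm (60 mm between the pull's two arms). Can be pinched or hooked from above. Axes as the cleaner's.
- access_hole (a point): Centre of the round 13 mm hole in the roof, at the roof's upper face (84 mm above the desk), within a dark raised ring (21 mm outside, 14 mm inside, 2 mm high). Vertical through the 6 mm roof; below are the tray slot and a 16 mm well with the button. Cleaner frame x = -38 mm, y = -40 mm. Axes as the cleaner's.
- reset_button (a joint): How far the orange button is pressed, in m: 0 up, 0.006 fully down. Round 14 mm cap straight below the access hole, its top 40 mm below the roof's upper face when up, 46 mm when down. Spring: about 1.5 N to start, 4.5 N fully down; it springs back when let go.
- tool_rack: Two-deck light wood rack, fixed; 130 mm long (its x), 56 wide (its y), 84 high. Origin: centre of its underside, on the desk; z up. Three holes along its x: at -42 mm stands the stylus, at 0 none, at +42 mm a yellow pencil that is fixed, its top 142 mm above the desk.
- stylus: Embossing stylus, 155 mm long, about 40 g, loose, point down in the rack with 1 to 1.5 mm of play. Origin: the end of its steel ball tip (6 mm above the desk in the rack); z runs along it up to the handle. Ball 5 mm, steel shank 4 mm in diameter up to 55 mm from the tip, then a round red handle, 12 mm from 75 to 145 mm. In the rack its upper end is 161 mm above the desk.
- stylus_grip (a point): Point on the stylus's axis 125 mm from the tip, a good place to grip the handle from above (131 mm above the desk in the rack). Axes as the stylus's.
- marker: White marker with a blue cap, 17 x 135 x 16 mm, lying on the desk in front; leave it alone. Origin: centre of its underside, long axis y.
- eraser: Eraser in a blue sleeve, 22 x 52 x 13 mm, lying on the desk in front; leave it alone. Origin: centre of its underside.
- jar_small_blue: Small blue paint jar, 43 mm in diameter, 64 mm high; leave it alone. Origin: centre of its underside.
- jar_teal: Teal paint jar, 70 mm in diameter, 90 mm high; leave it alone. Origin: centre of its underside.

How it is judged:
On the way, in this order (a step that is already met when the one before it is completed fails the run):
1. the filter tray is pulled out to its stop (value of joint filter_tray above 0.066 m), for 0.2 s.
2. the stylus is held in the gripper, drawn clear of the rack, the tray still out (value of joint filter_tray above 0.065 m and contact force between the fingers and stylus above 2 N and height (world z) of stylus above 0.09 m), for 0.2 s.
3. the stylus reaches through the hole in the roof and holds the button down, the tray still out (value of joint filter_tray above 0.065 m and contact force between the fingers and stylus above 2 N and horizontal distance between stylus and access_hole below 0.006 m and z of stylus in the frame of access_hole below -0.041 m and value of joint reset_button above 0.0045 m), for 0.3 s.
At the end, for the whole second after the job is handed in: Ends holding: the stylus is gripped (over 2 N), still, upright within 0.2 rad, its tip within 6 mm of the hole's axis and at least 41 mm below the roof's upper face; the button is at least 4.5 mm of its 6 mm down; the tray is at least 65 mm of its 70 mm out (all of step 3 and linear speed of stylus below 0.02 m/s and angle between stylus's own z axis and vertical below 0.2 rad); the arm keeps its last pose, push and grip.
It fails at once if a bystander (marker, eraser or one of the two jars) is shifted by more than 20 mm (distance of any of marker, eraser, jar_small_blue, jar_teal from where it was at the start of the episode above 0.02 m).
It also fails if it takes over 61 s, if anything falls off the work surface, if the arm or the gripper's body presses on something with over 40 N, if the wrist force passes 120 N, or if a joint passes its speed limit or range.

### The arm

A 6-joint arm with a two-finger parallel gripper is mounted at the origin on a cart in front of the work surface, level with it; the furniture and walls round the work are solid. World frame = base frame: x ahead of the robot, y to its left, z up, the work surface at z = 0. Lengths are in m, angles in rad, forces in N, time in s.
With the tool pointing down it reaches from about 0.4 to 0.825 m from the base axis. Payload 7 kg.
Tool frame: the origin (TCP) lies midway between the tips of the shut fingers; the grasp point (between the pads) lies 19 mm behind it (bot.grip_point_offset is the distance from the TCP to the grasp point, in m); z points along the fingers, y is the line along which they close (so a half turn about z gives the same grasp; the last joint's range is limited). The gripper opens to 85 mm and grips with 20 to 120 N. Pads are 22 mm wide; open, the fingers measure 114 mm over their backs; the gripper's body (76 mm by 85 mm) begins 54 mm behind the grasp point. The pads swing forward as they close: fully open they stand 13 mm farther back than shut.
Start: joints at [1.59, 0.359, 0.012, 0, -1.224, -0.288], TCP at [0.179, 0.651, 0.203] pointing down, gripper open.
Joint ranges: [-3.07, 3.07], [-1.43, 2.12], [-1.02, 1.25], [-3.03, 1.67], [-3.05, -0], [-3.03, 3.03]. Speed limits (rad/s): [2.39, 2.39, 3.01, 3.14, 3.14, 3.14].

### API

Orientations are given as a unit quaternion [w, x, y, z].
In Python, from workcell import bot gives the robot as it stands.
- The arm moves only by the shell command python3 -m creep 'ROWS' [FORCE]. ROWS is JSON, one flat list of numbers, 7 for each row, row after row: the shift along the world's x, y, z in mm, then the turn, a rotation vector about the world's x, y, z in degrees, then the opening in per cent of the stroke, from 0 (shut) to 100 (fully open). In form: [x, y, z, ax, ay, az, hand, x, y, z, ax, ay, az, hand, ...]. A call has 1 to 8 rows; each row is the pose to reach, as a shift and turn from the pose commanded when the call began; what a row does not reach only later rows make up. A row lasts 1/8 s, in which the tool goes at most 62.5 mm and 10.7 degrees, less where a joint would pass 70% of its speed; a pose out of reach is approached as far as the arm can. A call with a gripper value outside its range is refused whole. The fingers move at their own pace and stop on an object; FORCE is the grip in N (left out, the last holds). Time passes only in rows, so rows that repeat a pose let the fingers close. It gives the time, the measured TCP pose, the force, the opening and the grip force at its end, in the units of the state.
- bot.get_state(): the state, without advancing time (a new reading comes with each control period).
- bot.snapshot(name): name is "scene" or "side" or "wrist"; returns (picture, depth): 400x640x3 uint8, blue, green, red; 400x640 float32, m along the optical axis (not along the pixel's ray), 0 where there is no reading.
- bot.camera_info(name): a dict with "fovy" (degrees; the focal length in pixels is half the picture's height over the tangent of half this angle, whatever the lens; pixels are square), "cx", "cy" (the principal point, pixels), "xyz" and "attitude" of the camera in the world; the wrist camera has in their place "T_tool_cam" (4x4, takes a point from camera to tool coordinates, whose origin is the TCP and whose axes are the flange's). Camera axes: x right, y down, z forward; pixel columns grow to the right and rows downward; lengths in m; the calibration is good to about 2 mm. A picture is of the moment at which its call begins: read the wrist's pose just before it. camera_info takes no time and is no camera call.
- bot.job_done(): hands the job in; it is judged then, once.
The state is a dict: "clock": time; "q": joint angles; "joint_velocities": joint speeds; "effort": joint torques, N m; "eef_pos": TCP position; "ee_rot": TCP orientation; "force": force on the tool from outside, world axes, zero at the start; "wrist_torque": the same for the moment, N m; "finger_gap": finger opening in m; "finger_force": force on a finger pad.
Only numpy, scipy, OpenCV 4.12 (cv2) and the standard library are available. Lean on these libraries where they do the work, as an engineer would, in place of code of your own. Each camera call takes 0.05 s, during which the arm holds its last target. There are 200 camera calls.

## Working session

There is one attempt and no reset: what is moved stays moved. The work goes in short steps, Python scripts to look and compute and a shell command to move; the robot and the scene stay as the last step left them, time stands still between calls to the robot, and variables do not carry over. Pictures are saved under pics/ and viewed, at most 13 in all, crops included, and the job is handed in when it is done.

```bash
mkdir -p pics; ls
cat > h.py <<'E'
import numpy as np,cv2
from scipy.spatial.transform import Rotation as R
from workcell import bot
def quat(q): return R.from_quat([q[1],q[2],q[3],q[0]])
def cam(n,sh=(400,640)):
    c=bot.camera_info(n); f=sh[0]/2/np.tan(np.radians(c['fovy'])/2)
    if 'T_tool_cam' in c:
        s=bot.get_state(); T=np.eye(4);T[:3,:3]=quat(s['ee_rot']).as_matrix();T[:3,3]=s['eef_pos']
        T=T@np.array(c['T_tool_cam']); return f,c['cx'],c['cy'],T[:3,:3],T[:3,3]
    a=np.array(c['attitude'],float)
    M=a if a.shape==(3,3) else quat(a).as_matrix()
    return f,c['cx'],c['cy'],M,np.array(c['xyz'])
def plane(C,u,v,z):
    f,cx,cy,M,t=C; d=M@np.array([(u-cx)/f,(v-cy)/f,1.]); return t+d*(z-t[2])/d[2]
def cloud(C,D):
    f,cx,cy,M,t=C; v,u=np.mgrid[:D.shape[0],:D.shape[1]]
    P=np.stack([(u-cx)/f*D,(v-cy)/f*D,D],-1); return P@M.T+t
def proj(C,p):
    f,cx,cy,M,t=C; q=M.T@(np.array(p)-t); return q[0]/q[2]*f+cx,q[1]/q[2]*f+cy
E
python3 - <<'E'
from h import *
print(bot.get_state())
for n in ['scene','side','wrist']:
    print(n,bot.camera_info(n)); C=cam(n); p,d=bot.snapshot(n); cv2.imwrite(f'pics/{n}0.png',p); np.savez(f'pics/{n}0.npz',p=p,d=d,C=np.array(C,dtype=object))
E
```

```text
pics
{'clock': 0.0, 'q': array([ 1.59010381e+00,  3.59393346e-01,  1.10473814e-02, -3.41057535e-04,
       -1.22410471e+00, -2.88122931e-01]), 'joint_velocities': array([-6.16035802e-04,  6.72835262e-04, -3.13610432e-04, -5.34807812e-05,
        5.35958707e-04, -9.29561308e-04]), 'effort': array([ 1.69117677e-03, -5.83314121e+01,  2.93406808e+01,  6.93643749e+00,
       -6.05896086e-03, -9.77875573e-06]), 'eef_pos': array([0.17915087, 0.650235  , 0.20185619]), 'ee_rot': array([ 8.41971666e-04,  9.90972736e-01, -1.34060903e-01, -3.17947802e-05]), 'force': array([-0.30193079,  0.96741538,  0.68733539]), 'wrist_torque': array([-0.00741013,  0.03038003, -0.02914695]), 'finger_force': 0.0, 'finger_gap': 0.08544387027311391}
scene {'fovy': 55.03202057355585, 'cx': 314.4239183262604, 'cy': 208.7597026199615, 'xyz': array([ 0.15910847, -0.53390575,  0.6909135 ]), 'attitude': array([-0.37078386,  0.87629702, -0.28472926,  0.11641356])}
side {'fovy': 55.81855500485179, 'cx': 324.6941150962667, 'cy': 196.92208812344884, 'xyz': array([ 0.11827412, -0.63949802,  0.51820802]), 'attitude': array([-0.48734963,  0.81774933, -0.26656878,  0.15072309])}
wrist {'fovy': 69.05927591230163, 'cx': 321.1013790996829, 'cy': 203.0504615860609, 'T_tool_cam': array([[-8.25234568e-04, -9.54673795e-01, -2.97652926e-01,
         7.55672407e-02],
       [ 9.99999659e-01, -7.95902989e-04, -2.19741029e-04,
         3.91989748e-04],
       [-2.71218513e-05, -2.97653006e-01,  9.54674126e-01,
        -1.72753053e-01],
       [ 0.00000000e+00,  0.00000000e+00,  0.00000000e+00,
         1.00000000e+00]])}
```

View pics/scene0.png

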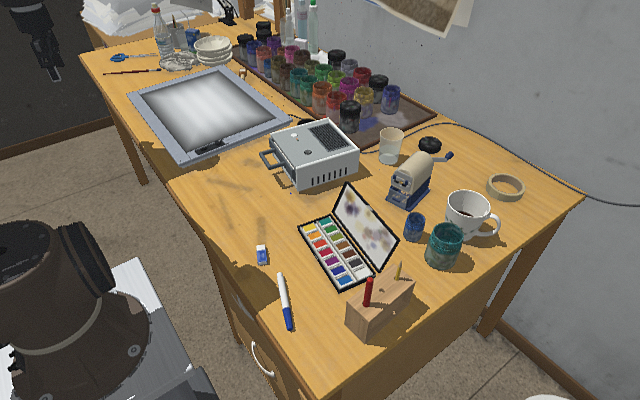

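View pics/side0.png

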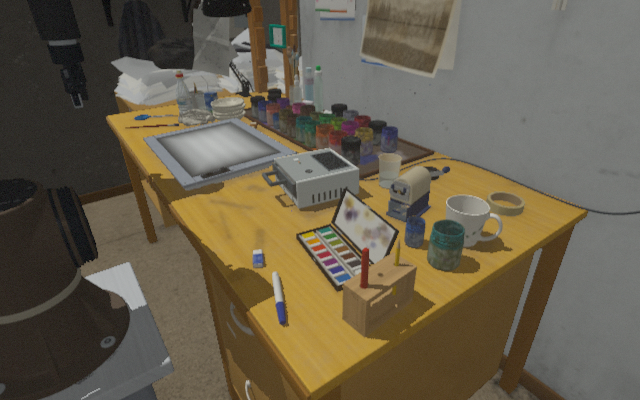

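Scene view: the cleaner is near (312,152) with its pull at (268,160), and the rack is near (380,310). The red stylus stands at (368,290) and the pencil at (398,270). The side view shows the same layout.

Run:
```python
from h import *
z=np.load('pics/scene0.npz',allow_pickle=True); p=z['p']
a=cv2.resize(p[110:200,250:370],None,fx=6,fy=6,interpolation=cv2.INTER_CUBIC); 
cv2.imwrite('pics/cropA.png',a)
for n in ['scene','side']:
    z=np.load(f'pics/{n}0.npz',allow_pickle=True); p,d=z['p'],z['d'];C=tuple(z['C']); W=cloud(C,d)
    hsv=cv2.cvtColor(p,cv2.COLOR_BGR2HSV); v,u=np.mgrid[:400,:640]
    # red stylus
    m=((hsv[...,0]<6)|(hsv[...,0]>174))&(hsv[...,1]>150)&(u>350)&(u<385)&(v>240)&(v<312)&(d>0)
    Q=W[m]; print(n,'stylus',m.sum(),Q.mean(0),'px', [ (k,u[m&(v==k)].mean()) for k in range(v[m].min(),v[m].max()+1,4)])
    top=Q[Q[:,2]>.12]; print('  top',top.mean(0),Q[:,2].max())
    # cleaner roof
    m=(W[...,2]>.078)&(W[...,2]<.092)&(d>0)&(u>255)&(u<365)&(v>110)&(v<205)
    Q=W[m][:,:2].astype(np.float32)
    r=cv2.minAreaRect(Q); print('  roof',m.sum(),r, np.median(W[m][:,2]))
    m=(W[...,2]>.055)&(W[...,2]<.078)&(d>0)&(u>250)&(u<300)&(v>110)&(v<205)&(hsv[...,2]<110)
    Q=W[m]; print('  pull',m.sum(),Q.mean(0),Q.min(0),Q.max(0))
    m=(W[...,2]>.078)&(W[...,2]<.09)&(d>0)&(u>340)&(u<425)&(v>250)&(v<330)&(hsv[...,1]>30)
    Q=W[m][:,:2].astype(np.float32); r=cv2.minAreaRect(Q); print('  rack',m.sum(),r)
```

```text
scene stylus 191 [ 0.44846604 -0.28249643  0.12684668] px [(277, np.float64(370.0)), (281, np.float64(369.0)), (285, np.float64(369.0)), (289, np.float64(368.0)), (293, np.float64(367.5)), (297, np.float64(366.5)), (301, np.float64(366.0)), (305, np.float64(365.5))]
  top [ 0.44871256 -0.28234812  0.14446024] 0.16169102532719404
  roof 3040 ((0.6499561667442322, 0.1604451835155487), (0.4262089133262634, 0.25600844621658325), 50.497623443603516) 0.08626717226075958
  pull 302 [0.56065083 0.20043221 0.06881034] [0.52125352 0.12718079 0.05503273] [0.59808037 0.28766493 0.07796709]
  rack 1738 ((0.4932231903076172, -0.2763679027557373), (0.13241881132125854, 0.057570599019527435), 5.20883846282959)
side stylus 119 [ 0.44598715 -0.28266213  0.13192152] px [(248, np.float64(365.5)), (252, np.float64(363.5)), (256, np.float64(364.0)), (260, np.float64(364.5)), (264, np.float64(365.0)), (268, np.float64(364.0)), (272, np.float64(364.6666666666667)), (276, np.float64(364.0)), (280, np.float64(364.0)), (284, np.float64(363.0))]
  top [ 0.44628994 -0.28272027  0.14374643] 0.1611664240617504
  roof 3208 ((0.7482787370681763, 0.32762178778648376), (0.7870588302612305, 0.3449898064136505), 49.134517669677734) 0.08459849300374067
  pull 557 [0.6605484  0.36322115 0.06740404] [0.51866863 0.12295631 0.0551456 ] [0.95641751 0.85740359 0.07798376]
  rack 1637 ((0.49109315872192383, -0.2764967679977417), (0.1315777599811554, 0.05845542252063751), 5.374448776245117)
```

View pics/cropA.png

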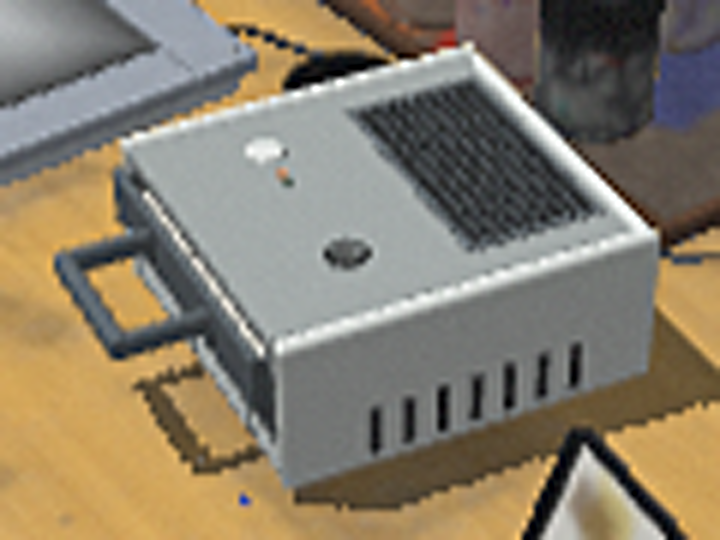

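Run:
```python
from h import *
z=np.load('pics/scene0.npz',allow_pickle=True); C=tuple(z['C'])
g=lambda u,v,z:plane(C,250+(u+.5)/6-.5,110+(v+.5)/6-.5,z)
fr,fl,rr,rl=[g(*k,.086) for k in [(275,350),(125,145),(657,237),(470,45)]]
print(fr,fl,rr,rl,'len',[np.linalg.norm(a-b) for a,b in [(fr,fl),(rr,rl),(fr,rr),(fl,rl)]])
for a,b in [(fl,fr),(rl,rr)]: d=a-b;print('yaw from y',np.degrees(np.arctan2(-d[0],d[1])))
for a,b in [(rr,fr),(rl,fl)]: d=a-b;print('yaw from x',np.degrees(np.arctan2(d[1],d[0])))
print('hole',g(347,252,.086)); c=(fr+fl+rr+rl)/4; print('centre',c)
a,b=g(60,260,.073),g(118,348,.073); print('bar',a,b,(a+b)/2,np.linalg.norm(a-b))
s=bot.get_state(); print(quat(s['ee_rot']).as_matrix())
```

```text
[0.56692921 0.12065471 0.086     ] [0.59646885 0.29182186 0.086     ] [0.74978285 0.08696253 0.086     ] [0.78125535 0.26629239 0.086     ] len [np.float64(0.17369739774396373), np.float64(0.18207064323721395), np.float64(0.18593174669111406), np.float64(0.18654169178386673)]
yaw from y -9.791529501640962
yaw from y -9.954074609569732
yaw from x -10.4400862213162
yaw from x -7.865994539391813
hole [0.63168791 0.15992439 0.086     ]
centre [0.67360907 0.19143287 0.086     ]
bar [0.53375061 0.24690581 0.073     ] [0.52174979 0.17614221 0.073     ] [0.5277502  0.21152401 0.073     ] 0.07177400010757251
[[ 9.64061193e-01 -2.65680224e-01 -1.86067228e-04]
 [-2.65680249e-01 -9.64060429e-01 -1.22222492e-03]
 [ 1.45340938e-04  1.22773400e-03 -9.99999236e-01]]
```

```bash
python3 -m creep '[348,-437,-20,0,0,-84.5,40,348,-437,-20,0,0,-84.5,40,348,-437,-20,0,0,-84.5,40,348,-437,-20,0,0,-84.5,40,348,-437,-20,0,0,-84.5,40,348,-437,-20,0,0,-84.5,40,348,-437,-20,0,0,-84.5,40,348,-437,-20,0,0,-84.5,40]' 30
```

```text
clock: 1.15
eef_pos: [0.4914, 0.2581, 0.1849]
ee_rot: [0.0, -0.641, 0.767, 0.0]
force: [1.1, 0.9, -0.2]
finger_gap: 0.0338
finger_force: 0.0
```

```bash
python3 -m creep '[36,-44,-20,0,0,0,40,36,-44,-20,0,0,0,40,36,-44,-20,0,0,0,40]'
python3 - <<'E'
from h import *
C=cam('wrist'); p,d=bot.snapshot('wrist'); cv2.imwrite('pics/w1.png',p); np.savez('pics/w1.npz',p=p,d=d,C=np.array(C,dtype=object))
W=cloud(C,d); hsv=cv2.cvtColor(p,cv2.COLOR_BGR2HSV)
print(bot.get_state()['eef_pos'],[proj(C,q) for q in [(.527,.214,.073),(.63,.159,.086)]])
E
```

```text
clock: 1.52
eef_pos: [0.5266, 0.2155, 0.1647]
ee_rot: [-0.0, -0.643, 0.766, 0.0]
force: [0.1, -0.4, -0.6]
finger_gap: 0.0342
finger_force: 0.0
[0.52642436 0.21630092 0.16506873] [(np.float64(319.83835569580725), np.float64(195.51528175227523)), (np.float64(191.5374241980443), np.float64(159.30003225094782))]
```

View pics/w1.png

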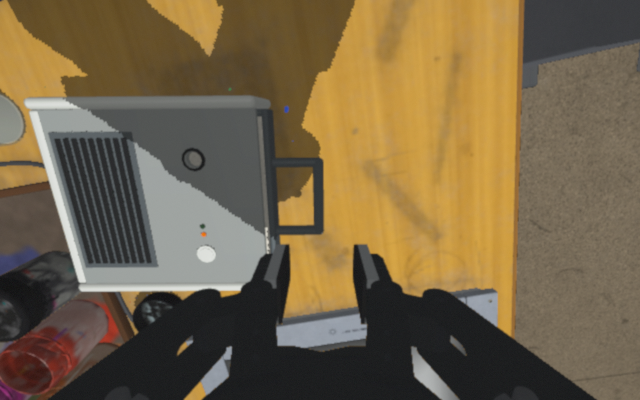

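Wrist view: the bar centre is at (319,196) and the hole at (193,159). Both agree with my projections to about a pixel. I'll descend and pinch the bar.

```bash
python3 -m creep '[0,-2,-60,0,0,0,40,0,-2,-117,0,0,0,40,0,-2,-117,0,0,0,40,0,-2,-117,0,0,0,0,0,-2,-117,0,0,0,0,0,-2,-117,0,0,0,0,0,-2,-117,0,0,0,0]' 30
```

```text
clock: 2.45
eef_pos: [0.5269, 0.2141, 0.0489]
ee_rot: [0.001, -0.643, 0.765, 0.0]
force: [-0.0, -1.4, -0.5]
finger_gap: -0.0002
finger_force: 0.0
```

Run:
```python
from h import *
C=cam('wrist'); p,d=bot.snapshot('wrist'); cv2.imwrite('pics/w2.png',p)
s=bot.get_state();print(s['eef_pos'],s['finger_gap'],proj(C,s['eef_pos']),proj(C,(.527,.214,.073)))
C=cam('side');p,d=bot.snapshot('side');u,v=map(int,proj(C,(.53,.21,.1)));print(u,v)
cv2.imwrite('pics/s2.png',cv2.resize(p[v-60:v+60,u-70:u+90],None,fx=5,fy=5))
```

```text
[0.52680779 0.21402274 0.04862414] 0.0003565359269131433 (np.float64(320.41216756062846), np.float64(236.07307879424707)) (np.float64(319.87719932273495), np.float64(253.6491196367392))
267 168
```

View pics/w2.png

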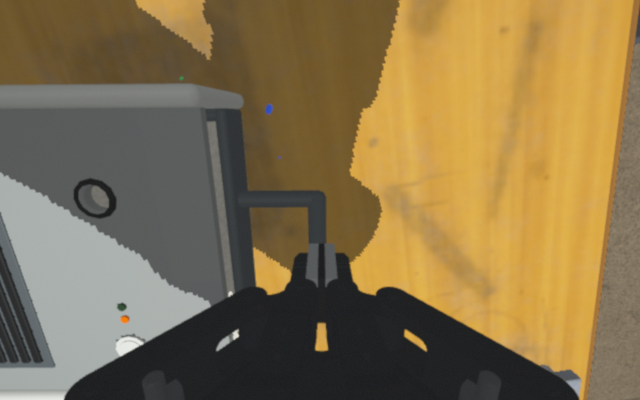

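View pics/s2.png

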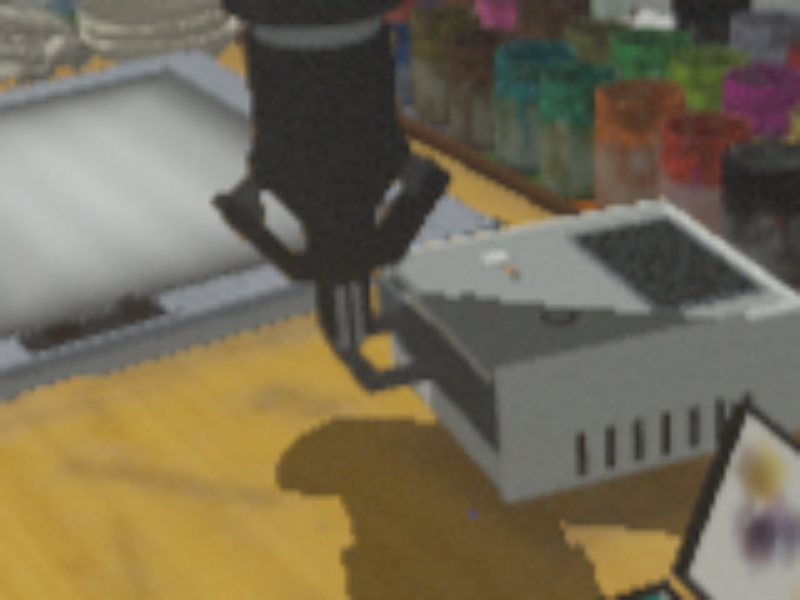

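Both views show the shut fingers at the bar, with wrist pixels near (320,250), but nothing is pinched. I'll use depth to see whether the tips are above it.

Run:
```python
from h import *
C=cam('wrist'); p,d=bot.snapshot('wrist'); W=cloud(C,d)
for v in range(190,300,6): print(v,[tuple((W[v,u]*1000).round().astype(int)) if d[v,u]>0 else 0 for u in (312,316,320,324,328)])
s=bot.get_state(); print(s['eef_pos'],s['finger_force'],s['force'])
```

```text
190 [(np.int64(530), np.int64(194), np.int64(2)), (np.int64(527), np.int64(195), np.int64(2)), (np.int64(524), np.int64(196), np.int64(1)), (np.int64(521), np.int64(196), np.int64(2)), (np.int64(518), np.int64(196), np.int64(2))]
196 [(np.int64(525), np.int64(180), np.int64(73)), (np.int64(523), np.int64(180), np.int64(72)), (np.int64(521), np.int64(180), np.int64(72)), (np.int64(519), np.int64(182), np.int64(69)), (np.int64(519), np.int64(202), np.int64(1))]
202 [(np.int64(526), np.int64(183), np.int64(74)), (np.int64(523), np.int64(182), np.int64(75)), 0, (np.int64(519), np.int64(184), np.int64(72)), (np.int64(519), np.int64(206), np.int64(1))]
208 [(np.int64(526), np.int64(186), np.int64(74)), (np.int64(524), np.int64(186), np.int64(74)), (np.int64(522), np.int64(186), np.int64(74)), (np.int64(520), np.int64(187), np.int64(74)), (np.int64(520), np.int64(211), np.int64(1))]
214 [(np.int64(527), np.int64(189), np.int64(74)), (np.int64(525), np.int64(189), np.int64(75)), (np.int64(522), np.int64(190), np.int64(74)), (np.int64(520), np.int64(190), np.int64(73)), (np.int64(521), np.int
[... 2720 characters left out ...]
), (np.int64(525), np.int64(206), np.int64(117)), (np.int64(523), np.int64(206), np.int64(118)), (np.int64(521), np.int64(203), np.int64(123))]
292 [(np.int64(527), np.int64(201), np.int64(128)), (np.int64(526), np.int64(203), np.int64(125)), (np.int64(526), np.int64(210), np.int64(116)), (np.int64(524), np.int64(210), np.int64(116)), (np.int64(521), np.int64(202), np.int64(127))]
298 [(np.int64(527), np.int64(202), np.int64(130)), (np.int64(526), np.int64(205), np.int64(126)), (np.int64(526), np.int64(211), np.int64(117)), (np.int64(525), np.int64(213), np.int64(116)), (np.int64(522), np.int64(204), np.int64(129))]
[0.52662654 0.21382618 0.04818022] 0.0 [-0.99785245 -0.013106    0.04790521]
```

```bash
python3 -c "
from h import *
print(bot.grip_point_offset,[a for a in dir(bot) if a[0]!='_'])"; python3 -m creep '[0,0,0,0,0,0,40,0,0,0,0,0,0,40,0,0,0,0,0,0,40,0,0,0,0,0,0,40]'
python3 - <<'E'
from h import *
C=cam('wrist'); p,d=bot.snapshot('wrist'); W=cloud(C,d)
v,u=np.mgrid[:400,:640]
# finger columns: lowest z of points with x,y near TCP line, off the bar
s=bot.get_state();q=W-s['eef_pos'];a=quat(s['ee_rot']).as_matrix();T=q@a
m=(abs(T[...,0])<.02)&(abs(T[...,1])<.04)&(d>0)
m2=m&(W[...,2]>.01)
for lo in range(-40,41,5):
    k=m2&(T[...,1]>lo/1e3)&(T[...,1]<(lo+5)/1e3)
    if k.any(): print(lo,k.sum(),np.percentile(T[k][:,2],[1,50,99]).round(3),'x',T[k][:,0].min().round(3),T[k][:,0].max().round(3))
E
```

```text
0.0187 ['MotionError', 'camera_info', 'get_state', 'grip_point_offset', 'job_done', 'snapshot']
clock: 3.1
eef_pos: [0.5265, 0.2138, 0.0478]
ee_rot: [-0.0, -0.643, 0.765, -0.0]
force: [-0.0, -0.3, 0.2]
finger_gap: 0.0341
finger_force: 0.0
-40 1381 [-0.094 -0.087 -0.075] x -0.013 0.014
-35 587 [-0.087 -0.085 -0.073] x -0.007 0.012
-30 710 [-0.12  -0.077 -0.039] x 0.006 0.018
-25 1620 [-0.121 -0.1   -0.039] x 0.007 0.019
-20 2880 [-0.127 -0.1   -0.035] x -0.011 0.02
-15 1401 [-0.127 -0.115 -0.097] x 0.009 0.02
-10 1329 [-0.127 -0.113 -0.023] x -0.02 0.02
-5 1525 [-0.12  -0.109 -0.025] x -0.02 0.02
0 1288 [-0.121 -0.111 -0.023] x -0.02 0.02
5 1036 [-0.126 -0.114 -0.103] x 0.009 0.02
10 1287 [-0.127 -0.116 -0.102] x 0.009 0.02
15 2607 [-0.127 -0.104 -0.034] x -0.011 0.02
20 2048 [-0.126 -0.102 -0.038] x -0.011 0.02
25 977 [-0.12  -0.084 -0.039] x 0.006 0.018
30 467 [-0.086 -0.082 -0.042] x -0.007 0.013
35 1089 [-0.089 -0.086 -0.074] x -0.012 0.013
```

The actual fingertips end about 27 mm short of the reported TCP, measured with the wrist depth. I'll go 27 mm lower and close.

```bash
python3 -m creep '[0,0,-14,0,0,0,40,0,0,-27,0,0,0,40,0,0,-27,0,0,0,40,0,0,-27,0,0,0,0,0,0,-27,0,0,0,0,0,0,-27,0,0,0,0,0,0,-27,0,0,0,0]' 30
```

```text
clock: 4.03
eef_pos: [0.5268, 0.214, 0.0211]
ee_rot: [0.0, -0.643, 0.765, -0.0]
force: [0.9, 0.5, -2.0]
finger_gap: 0.0088
finger_force: 34.4
```

```bash
python3 -m creep '[-12,2,0,0,0,0,0,-24,4,0,0,0,0,0,-36,6,0,0,0,0,0,-48,8,0,0,0,0,0,-54,9,0,0,0,0,0,-54,9,0,0,0,0,0]' 30; python3 -m creep '[-3,0.5,0,0,0,0,0,-3,0.5,0,0,0,0,0]'; python3 -m creep '[-3,0.5,0,0,0,0,0,-3,0.5,0,0,0,0,0]';python3 -m creep '[-3,0.5,0,0,0,0,0,-3,0.5,0,0,0,0,0]'
```

```text
clock: 4.78
eef_pos: [0.4718, 0.2231, 0.0211]
ee_rot: [-0.0, -0.644, 0.765, 0.0]
force: [-0.9, 2.4, 1.2]
finger_gap: 0.0095
finger_force: 34.7
clock: 5.03
eef_pos: [0.4696, 0.2235, 0.0211]
ee_rot: [0.0, -0.643, 0.765, 0.0]
force: [-1.3, 1.7, 2.0]
finger_gap: 0.0092
finger_force: 35.0
clock: 5.28
eef_pos: [0.4668, 0.224, 0.0211]
ee_rot: [0.0, -0.643, 0.765, -0.0]
force: [1.6, 1.3, 1.1]
finger_gap: 0.009
finger_force: 34.8
clock: 5.52
eef_pos: [0.4667, 0.2242, 0.0211]
ee_rot: [0.002, -0.644, 0.765, -0.001]
force: [21.3, -8.6, -11.8]
finger_gap: 0.0095
finger_force: 33.5
```

Force of 21 N: the tray is at its stop. I'll hold briefly, release and rise.

```bash
python3 -m creep '[0,0,0,0,0,0,0,2,-0.3,0,0,0,0,0,2,-0.3,0,0,0,0,40,2,-0.3,0,0,0,0,40,2,-0.3,0,0,0,0,40,2,-0.3,60,0,0,0,40,2,-0.3,120,0,0,0,40,2,-0.3,180,0,0,0,40]'; python3 -m creep '[0,0,150,0,0,0,40,0,0,150,0,0,0,40,0,0,150,0,0,0,40]'
python3 - <<'E'
from h import *
C=cam('wrist'); p,d=bot.snapshot('wrist'); np.savez('pics/w3.npz',p=p,d=d,C=np.array(C,dtype=object))
C2=cam('scene'); p2,d2=bot.snapshot('scene'); np.savez('pics/s3.npz',p=p2,d=d2,C=np.array(C2,dtype=object))
cv2.imwrite('pics/w3.png',p)
s=bot.get_state();print(s['q'],s['eef_pos'])
E
```

```text
clock: 6.52
eef_pos: [0.465, 0.2238, 0.2028]
ee_rot: [-0.0, -0.644, 0.765, 0.0]
force: [0.6, 1.6, -0.5]
finger_gap: 0.0341
finger_force: 0.0
clock: 6.9
eef_pos: [0.4661, 0.2245, 0.3553]
ee_rot: [0.003, -0.644, 0.765, -0.0]
force: [-0.0, 0.4, -1.3]
finger_gap: 0.0342
finger_force: 0.0
[ 8.29194987e-01  2.79882111e-02 -6.72629129e-02  7.00620954e-04
 -1.46983421e+00 -1.00175177e+00] [0.46629618 0.22467497 0.35441313]
```

View pics/w3.png

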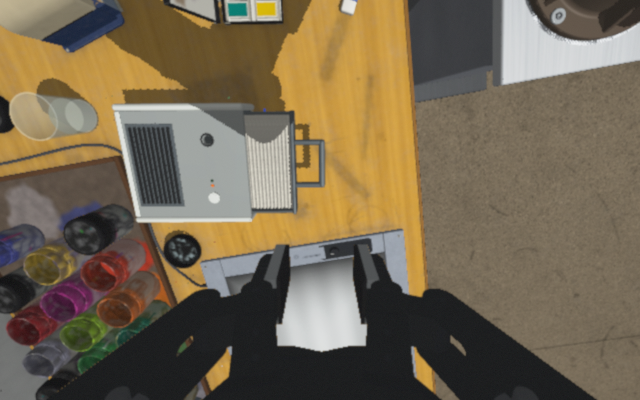

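The tray is fully out with the filter exposed, and the hole is at (207,140). Next I'll go above the stylus.

```bash
python3 -m creep '[-16,-450,-20,0,0,0,60,-16,-450,-20,0,0,0,60,-16,-450,-20,0,0,0,60,-16,-450,-20,0,0,0,60,-16,-450,-20,0,0,0,60,-16,-450,-20,0,0,0,60,-16,-450,-20,0,0,0,60,-16,-450,-20,0,0,0,60]'; python3 -m creep '[0,-55,-40,0,0,0,60,0,-55,-40,0,0,0,60,0,-55,-40,0,0,0,60]'
python3 - <<'E'
from h import *
C=cam('wrist'); p,d=bot.snapshot('wrist'); np.savez('pics/w4.npz',p=p,d=d,C=np.array(C,dtype=object)); cv2.imwrite('pics/w4.png',p)
W=cloud(C,d);hsv=cv2.cvtColor(p,cv2.COLOR_BGR2HSV);v,u=np.mgrid[:400,:640]
m=((hsv[...,0]<6)|(hsv[...,0]>174))&(hsv[...,1]>140)&(hsv[...,2]>50)&(d>0)&(np.hypot(W[...,0]-.45,W[...,1]+.28)<.05)
Q=W[m];print(m.sum(),Q.mean(0),u[m].min(),u[m].max(),v[m].min(),v[m].max())
for lo in (.09,.11,.13,.15):
    k=m&(W[...,2]>lo)&(W[...,2]<lo+.02)
    if k.any(): print(lo,W[k].mean(0),u[k].min(),u[k].max(),v[k].min(),v[k].max())
for z in (.1,.13,.155): print(proj(C,(.45,-.28,z)))
print(bot.get_state()['eef_pos'],C[4])
E
```

```text
clock: 8.0
eef_pos: [0.4481, -0.2287, 0.3291]
ee_rot: [-0.001, -0.642, 0.767, 0.001]
force: [0.1, 0.5, -1.0]
finger_gap: 0.0512
finger_force: 0.0
clock: 8.38
eef_pos: [0.4493, -0.2806, 0.2902]
ee_rot: [-0.0, -0.643, 0.766, 0.001]
force: [-0.4, -0.2, 0.8]
finger_gap: 0.0513
finger_force: 0.0
180 [ 0.44925576 -0.28336176  0.13719717] 316 324 169 191
0.09 [ 0.44872428 -0.28460925  0.10072541] 317 324 171 174
0.11 [ 0.44934775 -0.28448693  0.12028007] 316 324 174 179
0.13 [ 0.44917502 -0.28461911  0.14017288] 316 324 177 183
0.15 [ 0.44939264 -0.28186211  0.15951342] 316 324 181 191
(np.float64(320.0949138772059), np.float64(175.8881704034754))
(np.float64(320.0229988069169), np.float64(181.250226564252))
(np.float64(319.95314709952424), np.float64(186.4584364215303))
[ 0.44973014 -0.28032951  0.29106792] [ 0.43549289 -0.35608344  0.46293994]
```

View pics/w4.png

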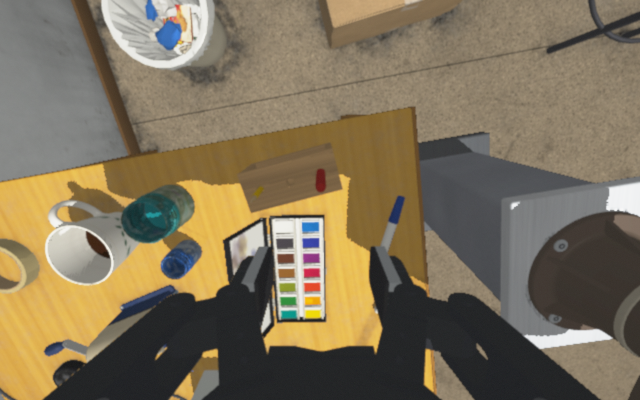

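Stylus at (320,181), right below the fingers. The rack, pencil (258,190) and jars are clear of the fingers, so I'll descend and grip.

```bash
python3 -m creep '[0,0,-60,0,0,0,60,0,0,-120,0,0,0,60,0,0,-150,0,0,0,60,0,0,-180,0,0,0,60,0,0,-206,0,0,0,60,0,0,-206,0,0,0,60]'; python3 -m creep '[0,0,0,0,0,0,0,0,0,0,0,0,0,0,0,0,0,0,0,0,0,0,0,0,0,0,0,0,0,0,0,0,0,0,0,0,0,0,0,0,0,0]' 50
```

```text
clock: 9.18
eef_pos: [0.4493, -0.2796, 0.0843]
ee_rot: [-0.001, -0.644, 0.765, 0.001]
force: [-0.7, -0.1, 0.3]
finger_gap: 0.0513
finger_force: 0.0
clock: 9.93
eef_pos: [0.4508, -0.2814, 0.0859]
ee_rot: [0.001, -0.644, 0.765, -0.001]
force: [1.0, -0.4, 5.9]
finger_gap: 0.0108
finger_force: 49.1
```

```bash
python3 -m creep '[0,0,20,0,0,0,0,0,0,50,0,0,0,0,0,0,90,0,0,0,0,0,0,140,0,0,0,0,0,0,190,0,0,0,0,0,0,200,0,0,0,0,0,0,200,0,0,0,0,0,0,200,0,0,0,0]' 50
python3 - <<'E'
from h import *
for n in ['scene','side']:
    C=cam(n); p,d=bot.snapshot(n); np.savez(f'pics/{n}5.npz',p=p,d=d,C=np.array(C,dtype=object))
    u,v=map(int,proj(C,(.45,-.28,.25)));print(n,u,v)
    if n=='scene': cv2.imwrite('pics/s5.png',cv2.resize(p[max(0,v-70):v+110,max(0,u-100):u+100],None,fx=3,fy=3))
E
```

```text
clock: 10.92
eef_pos: [0.4487, -0.2805, 0.2831]
ee_rot: [-0.001, -0.643, 0.766, 0.001]
force: [0.5, 0.6, -1.4]
finger_gap: 0.0108
finger_force: 48.9
scene 374 243
side 367 198
```

View pics/s5.png

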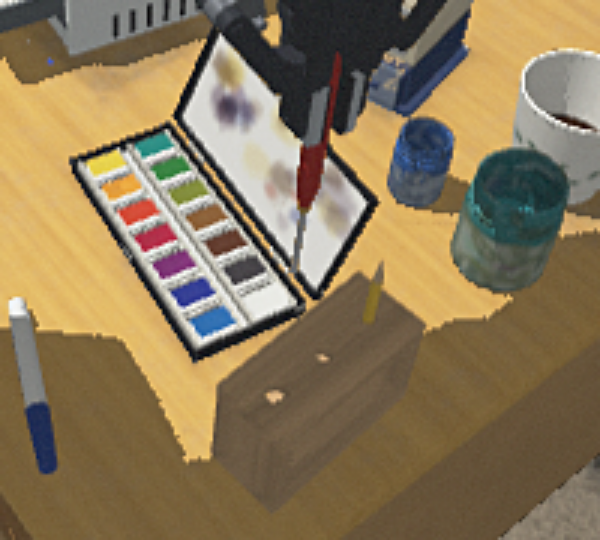

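The stylus is out of the rack and clear, with its tip at scene (373,262), and it looks slightly tilted. I'll measure its axis.

```bash
cat > ax.py <<'E'
from h import *
import sys
def axis(save=None):
    s=bot.get_state(); e=s['eef_pos']; N=[];P=[]
    for n in ['scene','side','wrist']:
        C=cam(n); p,d=bot.snapshot(n)
        hsv=cv2.cvtColor(p,cv2.COLOR_BGR2HSV); W=cloud(C,d)
        m=((hsv[...,0]<7)|(hsv[...,0]>173))&(hsv[...,1]>130)&(hsv[...,2]>40)
        m&=(d>0)&(np.hypot(W[...,0]-e[0],W[...,1]-e[1])<.035)&(W[...,2]>e[2]-.06)
        v,u=np.nonzero(m)
        if n==save: cv2.imwrite('pics/ax_%s.png'%n,p)
        if len(u)<20: print(n,'few',len(u)); continue
        vx,vy,x0,y0=cv2.fitLine(np.c_[u,v].astype(np.float32),cv2.DIST_HUBER,0,.01,.01).ravel()
        f,cx,cy,M,t=C; r=lambda a,b:M@np.array([(a-cx)/f,(b-cy)/f,1.])
        k=np.cross(r(x0,y0),r(x0+40*vx,y0+40*vy));k/=np.linalg.norm(k); N.append(k);P.append(k@t)
        print(n,len(u),(x0,y0),(vx,vy),'plane offset of TCP mm',1e3*(k@e-P[-1]))
    N=np.array(N);P=np.array(P)
    dd=np.linalg.svd(N)[2][2]; dd*=np.sign(dd[2])
    x=np.linalg.lstsq(np.vstack([N,dd]),np.r_[P,dd@e],rcond=None)[0]
    print('dir',dd,'lean deg',np.degrees(np.arccos(dd[2])),'axis point',x,'eef',e,'resid mm',1e3*(N@x-P), 'sv',np.linalg.svd(N)[1])
    return dd,x
if __name__=='__main__': axis(sys.argv[1] if len(sys.argv)>1 else None)
E
python3 ax.py wrist
```

```text
scene 202 (np.float32(380.05902), np.float32(220.7711)) (np.float32(0.25254193), np.float32(-0.967586)) plane offset of TCP mm -1.5247737809202522
side 302 (np.float32(369.98654), np.float32(165.97423)) (np.float32(0.10918225), np.float32(-0.9940218)) plane offset of TCP mm 0.014972396654044928
wrist 2048 (np.float32(320.99188), np.float32(272.89154)) (np.float32(0.0005911151), np.float32(0.9999998)) plane offset of TCP mm 0.16475176149777226
dir [-0.01630572 -0.09527807  0.99531714] lean deg 5.547058898512595 axis point [ 0.44823587 -0.28231225  0.28311589] eef [ 0.44885041 -0.28068974  0.28328015] resid mm [-0.58790812  0.71353004 -0.16079813] sv [1.64277450e+00 5.48899383e-01 1.19014346e-03]
```

View pics/ax_wrist.png

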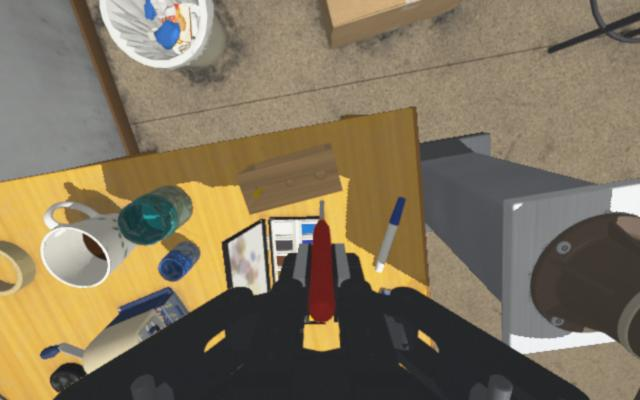

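```bash
python3 - <<'E'
from h import *
C=cam('wrist'); print('tip pred px',proj(C,(.4495,-.2747,.204)),'vertical pred',proj(C,(.4488,-.2807,.204)))
for f in ['w1','w3']:
    z=np.load(f'pics/{f}.npz',allow_pickle=True); p=z['p'];C=tuple(z['C'])
    c=(193,159) if f=='w1' else (207,140)
    g=cv2.cvtColor(p,cv2.COLOR_BGR2GRAY)[c[1]-16:c[1]+17,c[0]-16:c[0]+17]
    m=(g<55).astype(np.uint8); cn=max(cv2.findContours(m,cv2.RETR_EXTERNAL,cv2.CHAIN_APPROX_NONE)[0],key=cv2.contourArea)
    (x,y),ax,_=cv2.fitEllipse(cn); u,v=x+c[0]-16,y+c[1]-16
    print(f,(u,v),ax,plane(C,u,v,.086),int(g.min()))
E
python3 -m creep '[0,0,40,-5.5,0.9,0,0,60,150,80,-5.5,0.9,0,0,182,440,80,-5.5,0.9,0,0,182,440,80,-5.5,0.9,0,0,182,440,80,-5.5,0.9,0,0,182,440,80,-5.5,0.9,0,0,182,440,80,-5.5,0.9,0,0,182,440,80,-5.5,0.9,0,0]' 50
```

```text
tip pred px (np.float64(321.38264790631996), np.float64(206.89423694715555)) vertical pred (np.float64(321.00228170117197), np.float64(200.58805444822207))
w1 (193.03759384155273, 159.1323070526123) (20.433279037475586, 23.537044525146484) [0.62867616 0.15908592 0.086     ] 27
clock: 12.18
eef_pos: [0.6162, 0.1231, 0.3623]
ee_rot: [-0.037, -0.643, 0.764, -0.032]
force: [1.0, -0.9, 0.4]
finger_gap: 0.0107
finger_force: 48.9Traceback (most recent call last):
  File "<stdin>", line 8, in <module>
cv2.error: OpenCV(4.12.0) /io/opencv/modules/imgproc/src/shapedescr.cpp:361: error: (-201:Incorrect size of input array) There should be at least 5 points to fit the ellipse in function 'fitEllipseNoDirect'
```

```bash
python3 -m creep '[13,36,-50,0,0,0,0,13,36,-100,0,0,0,0,13,36,-147,0,0,0,0,13,36,-147,0,0,0,0,13,36,-147,0,0,0,0]' 50; python3 ax.py wrist
python3 - <<'E'
from h import *
p=cv2.imread('pics/ax_wrist.png'); cv2.imwrite('pics/c6.png',cv2.resize(p[120:330,220:420],None,fx=2.8,fy=2.8,interpolation=cv2.INTER_CUBIC))
C=cam('wrist');print('hole pred',proj(C,(.6287,.1591,.086)))
E
```

```text
clock: 12.8
eef_pos: [0.6299, 0.1572, 0.2175]
ee_rot: [-0.036, -0.643, 0.765, -0.032]
force: [-0.1, 0.4, 0.1]
finger_gap: 0.0106
finger_force: 48.9
scene 133 (np.float32(306.70544), np.float32(98.30333)) (np.float32(0.028394295), np.float32(0.9995968)) plane offset of TCP mm 1.4378634549981895
side 107 (np.float32(306.7), np.float32(109.6)) (np.float32(0.054292392), np.float32(0.9985251)) plane offset of TCP mm 0.24612756210445896
wrist 2070 (np.float32(320.991), np.float32(272.2808)) (np.float32(0.00032122532), np.float32(0.99999994)) plane offset of TCP mm 0.3279891264797996
dir [-0.00446504  0.01319871  0.99990292] lean deg 0.7983570246012145 axis point [0.62901267 0.154274   0.21751097] eef [0.62990143 0.15719632 0.2174835 ] resid mm [ 0.53005857 -0.56988275 -0.04337692] sv [1.70016226 0.33070319 0.00914763]
hole pred (np.float64(322.56732329585475), np.float64(199.2821055877378))
```

View pics/c6.png

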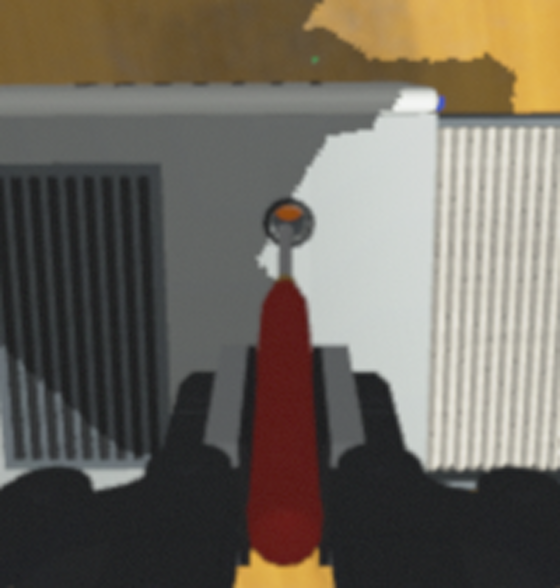

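Wrist crop: the stylus points at the ring (crop (290,220), full (323.5,198.6)), the orange button is visible inside, and the tip is near crop (287,225). Now I'll compute both.

Run:
```python
from h import *
C=cam('wrist')
print('hole',plane(C,323.3,198.5,.086))
for z in (.132,.138,.144):
  for v in (199.5,201): print(z,v,plane(C,322,v,z))
p,d=bot.snapshot('wrist'); W=cloud(C,d)
for v in range(190,226,2): print(v,[(tuple((W[v,u]*1000).round(1))) if d[v,u]>0 else 0 for u in (321,322,323)], p[v,322])
```

```text
hole [0.62776336 0.15838065 0.086     ]
0.132 199.5 [0.6276737  0.15024898 0.132     ]
0.132 201 [0.62791889 0.15165176 0.132     ]
0.138 199.5 [0.62745483 0.14907722 0.138     ]
0.138 201 [0.62769447 0.15044827 0.138     ]
0.144 199.5 [0.62723596 0.14790546 0.144     ]
0.144 201 [0.62747005 0.14924478 0.144     ]
190 [(np.float64(628.6), np.float64(148.6), np.float64(86.7)), (np.float64(627.6), np.float64(149.2), np.float64(84.3)), (np.float64(626.5), np.float64(149.1), np.float64(86.0))] [80 80 78]
192 [(np.float64(628.9), np.float64(150.6), np.float64(87.4)), (np.float64(627.9), np.float64(150.7), np.float64(87.8)), (np.float64(626.8), np.float64(151.0), np.float64(87.6))] [45 51 55]
194 [(np.float64(629.4), np.float64(153.3), np.float64(84.7)), (np.float64(629.6), np.float64(160.3), np.float64(45.7)), (np.float64(628.4), np.float64(160.6), np.float64(45.5))] [ 62  94 144]
196 [(np.float64(631.3), np.float64(162.7), np.float64(45.1)), (np.float64(630.1), np.float64(162.7), np.float64(46.0)), (np.float64(628.9), np.float64(163.0), np.float64(45.8))] [ 17  73 143]
198 [(np.float64(6
[... 1982 characters left out ...]
at64(627.9), np.float64(152.6), np.float64(190.1)), (np.float64(627.4), np.float64(153.6), np.float64(186.8))] [61 85 97]
220 [(np.float64(628.6), np.float64(152.5), np.float64(195.5)), (np.float64(627.9), np.float64(152.5), np.float64(196.1)), (np.float64(627.2), np.float64(152.7), np.float64(195.9))] [26 39 88]
222 [(np.float64(628.4), np.float64(151.6), np.float64(204.3)), (np.float64(627.7), np.float64(151.5), np.float64(205.0)), (np.float64(627.0), np.float64(151.4), np.float64(205.6))] [26 28 90]
224 [(np.float64(628.4), np.float64(151.6), np.float64(209.0)), (np.float64(627.8), np.float64(151.7), np.float64(209.0)), (np.float64(627.1), np.float64(152.0), np.float64(208.5))] [24 25 89]
```

Depth on the steel shank shows it now leans about 5°, so it was nearly upright before. I'll undo the turn and measure again.

```bash
python3 -m creep '[0,0,0,5.2,-0.8,0,0,0,0,0,5.2,-0.8,0,0,0,0,0,5.2,-0.8,0,0]' 50
cat > sh.py <<'E'
from h import *
C=cam('wrist'); p,d=bot.snapshot('wrist'); e=bot.get_state()['eef_pos']; W=cloud(C,d)
m=(d>0)&(np.hypot(W[...,0]-e[0],W[...,1]-e[1])<.02)&(W[...,2]>e[2]-.074)&(W[...,2]<e[2]-.034)
Q=W[m]; a=np.polyfit(Q[:,2],Q[:,:2],1); zt=e[2]-.079
print(m.sum(),'slope',a[0],'surface at tip z',a[0]*zt+a[1],'z min',Q[:,2].min(),'eef',e)
v,u=np.nonzero(m); print(u.min(),u.max(),v.min(),v.max()); t=-C[3][:,2]; 
tip=a[0]*zt+a[1]; h=(C[4]-np.r_[tip,zt])[:2]; h/=np.linalg.norm(h); print('axis at tip',tip-h*.0016)
print('hole pred px',proj(C,(.6282,.1588,.086)))
g=cv2.cvtColor(p,cv2.COLOR_BGR2GRAY); cv2.imwrite('pics/sh.png',cv2.resize(p[150:250,260:380],None,fx=6,fy=6,interpolation=cv2.INTER_CUBIC))
E
python3 sh.py
```

```text
clock: 13.38
eef_pos: [0.6291, 0.1568, 0.2164]
ee_rot: [-0.002, -0.643, 0.766, -0.002]
force: [-0.2, -0.4, -0.7]
finger_gap: 0.0107
finger_force: 49.0
77 slope [0.00189114 0.00309884] surface at tip z [0.62762033 0.15593421] z min 0.1424539160026203 eef [0.62891517 0.15705416 0.21598835]
320 324 201 218
axis at tip [0.62788804 0.15751165]
hole pred px (np.float64(321.878742593602), np.float64(189.17664979647785))
```

```bash
python3 -m creep '[0.5,1,-20,0,0,0,0,0.5,1,-40,0,0,0,0,0.5,1,-50,0,0,0,0,0.5,1,-50,0,0,0,0]' 50; python3 sh.py; python3 -m creep '[0,0,-8,0,0,0,0,0,0,-16,0,0,0,0,0,0,-24,0,0,0,0,0,0,-24,0,0,0,0]'
```

```text
clock: 13.92
eef_pos: [0.6289, 0.1581, 0.1647]
ee_rot: [-0.003, -0.644, 0.765, -0.001]
force: [0.1, 0.8, 0.1]
finger_gap: 0.0104
finger_force: 49.0
77 slope [ 0.00112489 -0.00135308] surface at tip z [0.62741116 0.1573395 ] z min 0.09243927469673649 eef [0.62942384 0.15824596 0.16559085]
320 324 202 218
axis at tip [0.62766678 0.15891895]
hole pred px (np.float64(321.3445487736857), np.float64(202.0691067391183))
clock: 14.48
eef_pos: [0.6287, 0.1577, 0.1404]
ee_rot: [-0.003, -0.643, 0.766, -0.001]
force: [-0.6, 0.5, 0.2]
finger_gap: 0.0105
finger_force: 49.0
```

View pics/sh.png

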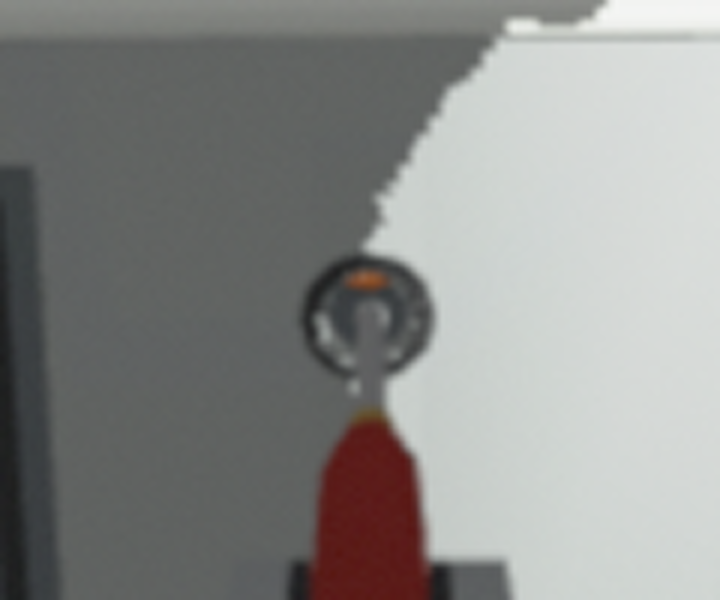

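The crop shows the tip centred over the ring, at crop (370,315). It has since gone in without any side force, so now I'll press.

```bash
python3 -m creep '[0,0,-8,0,0,0,0,0,0,-14,0,0,0,0,0,0,-14,0,0,0,0,0,0,-14,0,0,0,0]'; for i in 1 2 3 4; do python3 -m creep '[0,0,-2,0,0,0,0,0,0,-2,0,0,0,0]'; done
```

```text
clock: 14.98
eef_pos: [0.6294, 0.158, 0.1276]
ee_rot: [-0.002, -0.643, 0.765, -0.002]
force: [-0.9, -0.3, -0.2]
finger_gap: 0.0107
finger_force: 49.0
clock: 15.22
eef_pos: [0.6292, 0.158, 0.1254]
ee_rot: [-0.002, -0.643, 0.765, -0.001]
force: [-0.8, 0.9, 0.5]
finger_gap: 0.0107
finger_force: 49.0
clock: 15.48
eef_pos: [0.6294, 0.1581, 0.1236]
ee_rot: [-0.002, -0.644, 0.765, -0.002]
force: [-0.6, -0.6, 1.8]
finger_gap: 0.011
finger_force: 49.2
clock: 15.72
eef_pos: [0.6294, 0.1581, 0.1216]
ee_rot: [-0.002, -0.643, 0.765, -0.002]
force: [-0.2, 0.5, 3.1]
finger_gap: 0.0103
finger_force: 49.3
clock: 15.98
eef_pos: [0.6294, 0.1581, 0.1195]
ee_rot: [-0.002, -0.643, 0.765, -0.002]
force: [0.6, -0.2, 3.3]
finger_gap: 0.0103
finger_force: 49.4
```

```bash
for i in 1 2; do python3 -m creep '[0,0,-1,0,0,0,0,0,0,-1,0,0,0,0,0,0,-1,0,0,0,0]'; done
```

```text
clock: 16.35
eef_pos: [0.6294, 0.1581, 0.1186]
ee_rot: [-0.002, -0.643, 0.765, -0.002]
force: [-0.7, 0.5, 3.8]
finger_gap: 0.0105
finger_force: 49.4
clock: 16.73
eef_pos: [0.6295, 0.1581, 0.1179]
ee_rot: [-0.002, -0.644, 0.765, -0.002]
force: [0.2, 0.5, 6.0]
finger_gap: 0.0108
finger_force: 49.8
```

```bash
python3 -m creep '[0,0,-0.5,0,0,0,0,0,0,-0.5,0,0,0,0,0,0,-0.5,0,0,0,0,0,0,-0.5,0,0,0,0,0,0,-0.5,0,0,0,0,0,0,-0.5,0,0,0,0]'
python3 - <<'E'
from h import *
C=cam('scene');p,d=bot.snapshot('scene');W=cloud(C,d);z=np.load('pics/s3.npz',allow_pickle=True);W0=cloud(tuple(z['C']),z['d'])
for w in (W,W0):
    m=(w[...,0]>.42)&(w[...,0]<.52)&(w[...,1]>.17)&(w[...,1]<.27)&(w[...,2]>.055)&(w[...,2]<.08); print(m.sum(),w[m].mean(0),np.percentile(w[m][:,0],2))
E
```

```text
clock: 17.48
eef_pos: [0.6297, 0.1581, 0.1178]
ee_rot: [-0.002, -0.644, 0.765, -0.002]
force: [-0.5, 0.6, 8.3]
finger_gap: 0.0104
finger_force: 50.0
330 [0.49199443 0.21677374 0.07120219] 0.4604517855294768
323 [0.49173195 0.21677466 0.07120751] 0.4605576434583492
```

The button is on its bottom stop at 8 N, the tray hasn't moved and the grip is at 50 N, so I'll hand in.

```bash
python3 -c "
from workcell import bot
print(bot.job_done())"
```

```text
the job is handed in; nothing more can be done
None
```

I handed the job in at about 17.5 s with the tray at its stop and the stylus, still gripped, holding the reset button down against its bottom stop; no verdict came back. I didn't measure the bystanders at the end, but every move stayed clear of them.

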